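# Prise open the drilling jig and load the bell bracket

### The job

Use the flat pry bar to lever up the closed cover of the drilling jig - keep the gripper's fingers off the jig until the cover is clearly lifted - and swing it back past upright so that it stays open. Lay the pry bar flat on the bench again, then lower the bell bracket, without dropping it, over the jig's two locating pins (the big hole goes on the thick pin) until it sits flush on the floor of the jig, and let go. Leave the tub, the bell, the upright copper tube and the grinding disc where they are.

Things in the scene. Friction and masses are not known exactly. Their poses are not given: they have to be found in the camera images.
- jig: Drilling jig, a grey open-topped steel box fixed to the bench, 180 (x) x 150 (y) x 70 mm high without its cover; origin at the centre of its underside, z up. Walls 10 mm, floor 20 mm thick, cavity 160 x 130 x 50 mm deep. Front = -x side. The cover is hinged along the +x top edge. Two pins on the cavity floor, y = 0: thin one (10 mm) at x = -48, thick one (16 mm) at x = +48 mm
- cover (a joint): angle of the jig's cover in rad: 0 shut, 1.57 upright, 2.0 stop, leaning back. A plain flat steel plate, 186 x 150 x 5 mm, 0.35 kg, without a handle; its underside lies at z = 70 mm on the jig and its front edge overhangs the front wall by 6 mm. It falls shut again unless swung past upright
- hinge (a point): point on the cover's hinge axis, at the middle of its length: jig x = 90, y = 0, z = 70 mm; axes as the jig's, the hinge runs along y
- notch (a point): the prising notch, cut in the top edge of the jig's front wall right under the cover, 90 mm wide (y), 12 mm high (jig z = 58 to 70 mm). This point: middle of its mouth in the outer face of the wall, jig x = -90, y = 0, z = 64 mm; axes as the jig's
- cover_lip (a point): middle of the cover's front edge at its underside, 186 mm from the hinge axis; its frame turns with the cover
- seat (a point): centre of the jig's cavity floor, midway between the pins, 20 mm above the bench; axes as the jig's. The loaded bracket's origin lies here
- thick_pin (a point): top of the jig's thick (16 mm) pin, 22 mm above the cavity floor; both pins are this tall, with tapered tips
- pry_bar: loose flat pry bar, 190 mm long, 0.2 kg, lying flat; origin under its middle, z up, +x along the bar towards the blade's tip. Wooden handle from x = -95 to 0, 22 mm wide (y) and 24 mm tall; flat steel blade from x = 0 to +95 mm, 30 mm wide and 4 mm thick, at z = 0 to 4 mm. Balance point near x = -22 mm
- bar_tip (a point): end of the pry bar's blade, on its centre line at mid-thickness (bar x = 95, z = 2 mm)
- bracket: loose steel bell bracket, about 0.45 kg: a flat plate 130 (x) x 64 (y) x 8 mm with an upright web in the middle of its top, 70 mm long (x), 12 mm thick (y), top edge at z = 48 mm. Origin at the centre of the plate's underside. Through holes at x = -48 (12.5 mm) and x = +48 mm (18.5 mm), y = 0
- big_hole (a point): centre of the bracket's big (18.5 mm) hole at the plate's underside
- tub: bystander: round white plastic tub, 80 mm across, 95 mm tall; origin under its centre
- bell: bystander: small brass bell standing on its mouth, 68 mm across, 78 mm tall; origin under its centre
- tube: bystander: copper tube offcut standing on end, 40 mm across, 80 mm tall; origin under its centre
- disc: bystander: dark grinding disc lying flat, 114 mm across, 14 mm thick; origin under its centre
There are look-alikes about, which are no part of the job. Of the things that look like the jig, the larger one is meant.

How it is judged:
By the outcome, as a careful person would: the job done as asked, in the order asked, and still so for the second after the job is handed in, with the robot touching nothing.
It also fails if it takes over 72 s, if anything falls off the work surface, if the arm or the gripper's body presses on something with over 40 N, if the wrist force passes 120 N, or if a joint passes its speed limit or range.

### The arm

A 6-joint arm with a two-finger parallel gripper is mounted at the origin on the work surface. World frame = base frame: x ahead of the robot, y to its left, z up, the work surface at z = 0. Lengths are in m, angles in rad, forces in N, time in s.
With the tool pointing down it reaches from about 0.375 to 0.9 m from the base axis. Payload 3.1 kg.
Tool frame: the origin (TCP) lies between the finger pads; the fingertips stand 8 mm ahead of it and the grasp point (between the pads) lies 11 mm behind it; z points along the fingers, y is the line along which they close (so a half turn about z gives the same grasp; the last joint's range is limited). The gripper opens to 87 mm and grips with 3 to 60 N. Pads are 19 mm wide; open, the fingers measure 117 mm over their backs; the gripper's body (75 mm by 190 mm) begins 51 mm behind the grasp point.
Start: joints at [-1.528, 0.527, 1.433, -0, 1.181, -0.178], TCP at [0.138, -0.61, 0.231] pointing down, gripper open.
Joint ranges: [-3.08, 3.08], [-0.75, 2.2], [0.22, 2.44], [-1.43, 4.57], [0, 2.65], [-2.85, 2.85]. Speed limits (rad/s): [2.79, 2.79, 3.14, 3.14, 3.14, 3.14].

### API

Orientations are given as a unit quaternion [x, y, z, w].
In Python, from rig import robot gives the robot as it stands.
- The arm moves only by the tool move_arm, never from a script. Its argument "motion" is text: rows parted by semicolons, each of 5 numbers parted by spaces: the opening, from -1 (shut) to 1 (fully open), then the shift along the tool's x, y, z normalised to -1 to 1, where 1 is 0.2 m, then the turn about the tool's z normalised to -1 to 1, where 1 is pi rad. A call has 1 to 12 rows; each row is the pose to reach, as a shift and turn from the pose commanded when the call began, along the tool's axes at that moment, turning the shorter way round; what a row does not reach only later rows make up. A row lasts 1/12 s, in which the tool goes at most 41.7 mm and 7.16 degrees, less where a joint would pass 70% of its speed; a pose out of reach is approached as far as the arm can. A call with a number of a shift or a turn outside -1 to 1 is refused whole. A call with a gripper value outside its range is refused whole. The fingers move at their own pace and stop on an object; "newtons" is the grip in N (left out, the last holds). Time passes only in rows, so rows that repeat a pose let the fingers close. It gives the time, the measured TCP pose, the force, the opening and the grip force at its end, in the units of the state.
- robot.get_obs(): the state, without advancing time (a new reading comes with each control period).
- robot.camera(name): name is "side" or "top"; returns (picture, depth): 384x512x3 uint8, red, green, blue; 384x512 float32, m along the optical axis (not along the pixel's ray), 0 where there is no reading.
- robot.camera_model(name): a dict with "mtx" (3x3 intrinsics, pixels), "D" ([k1, k2, p1, p2, k3] as OpenCV has them; the pictures are not rectified), "position" and "attitude" of the camera in the world. Camera axes: x right, y down, z forward; pixel columns grow to the right and rows downward; lengths in m; the calibration is good to about 2 mm. A picture is of the moment at which its call begins. camera_model takes no time and is no camera call.
- robot.hand_in(): hands the job in; it is judged then, once.
The state is a dict: "time": time; "q": joint angles; "joint_velocities": joint speeds; "joint_torque": joint torques, N m; "position": TCP position; "tool_rot": TCP orientation; "ft_force": force on the tool from outside, world axes, zero at the start; "moment": the same for the moment, N m; "grip_width": finger opening in m; "grip_force": force on a finger pad.
Only numpy, scipy, OpenCV 4.12 (cv2) and the standard library are available. Lean on these libraries where they do the work, as an engineer would, in place of code of your own. Each camera call takes 0.05 s, during which the arm holds its last target. There are 200 camera calls.

## Working session

There is one attempt and no reset: what is moved stays moved. The work goes in short steps, Python scripts to look and compute and a tool call to move; the robot and the scene stay as the last step left them, time stands still between calls to the robot, and variables do not carry over. Pictures are saved under pics/ and viewed, at most 10 in all, crops included, and the job is handed in when it is done.

Besides the shell and the picture viewer there is one more tool, called after "Call:" by a JSON object that holds its "op" and its "data", one argument or row to a line. move_arm: Moves the arm, as the interface text tells. Its arguments: {"type":"object","properties":{"motion":{"type":"string"},"newtons":{"type":"number"}},"required":["motion"]}

```bash
ls; mkdir -p pics
python3 - <<'E'
from rig import robot
import cv2,numpy as np
o=robot.get_obs();print(o)
for n in("top","side"):
    p,d=robot.camera(n);np.savez(f"{n}0.npz",p=p,d=d)
    cv2.imwrite(f"pics/{n}0.png",cv2.cvtColor(p,cv2.COLOR_RGB2BGR));print(robot.camera_model(n))
E
```

```text
pics
{'time': 0.0, 'q': array([-1.52749897e+00,  5.28491079e-01,  1.43393058e+00, -2.02077939e-05,
        1.18138983e+00, -1.78507881e-01]), 'joint_velocities': array([ 4.94869061e-06, -2.03413258e-05, -1.67758686e-03, -2.93329598e-06,
        6.64205399e-05, -7.53640905e-04]), 'joint_torque': array([-2.09198835e-03, -4.40050864e+01, -1.76591295e+01,  6.33717491e-02,
        5.83185093e-02, -1.64360813e-04]), 'position': array([ 0.13748059, -0.60894112,  0.22954732]), 'tool_rot': array([ 9.93855568e-01,  1.10679176e-01,  6.56234997e-05, -1.10751465e-03]), 'ft_force': array([ 0.03440319, -0.33511423,  0.04753823]), 'moment': array([ 0.04032701, -0.05730167,  0.00416044]), 'grip_force': 0.0, 'grip_width': 0.08730098856100203}
{'mtx': array([[493.94731221,   0.        , 252.81014281],
       [  0.        , 493.94731221, 184.59227069],
       [  0.        ,   0.        ,   1.        ]]), 'D': array([0.03282893, 0.        , 0.        , 0.        , 0.        ]), 'position': array([0.34975404, 0.01968683, 1.58242653]), 'attitude': array([ 0.71402811, -0.6976005 ,  0.04254743, -0.04131723])}
{'mtx': array([[441.32308058,   0.        , 256.49564048],
       [  0.        , 441.32308058, 191.70925491],
       [  0.        ,   0.        ,   1.        ]]), 'D': array([-0.0741488,  0.       ,  0.       ,  0.       ,  0.       ]), 'position': array([0.09087634, 0.71156429, 1.08797668]), 'attitude': array([-0.29502227,  0.89839553, -0.31177722,  0.092964  ])}
```

View pics/top0.png

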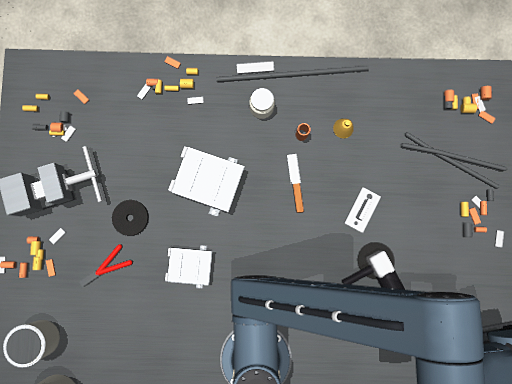

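View pics/side0.png

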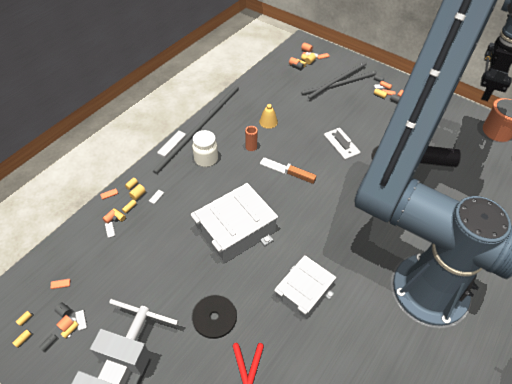

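Jig-like: large box at top px (207,180), small box at (190,266); the larger is chosen. Pry bar: orange-handled at (295,183); red pliers (108,264) and dark rods (290,75)/(455,152) are not it. Bracket: white plate with web at (362,210); other white slabs (255,67) are blank.

```bash
cat > h.py <<'E'
import numpy as np,cv2
from rig import robot
from scipy.spatial.transform import Rotation as R
def cloud(n,d):
    m=robot.camera_model(n);h,w=d.shape
    uv=np.stack(np.meshgrid(np.arange(w),np.arange(h)),-1).reshape(-1,1,2).astype(np.float64)
    r=cv2.undistortPoints(uv,m["mtx"],m["D"]).reshape(h,w,2)
    P=np.concatenate([r,np.ones((h,w,1))],-1)*d[...,None]
    return P@R.from_quat(m["attitude"]).as_matrix().T+m["position"]
def rect(P,mask):
    q=P[mask][:,:2];q=q[np.isfinite(q).all(1)]
    c,s,a=cv2.minAreaRect((q*1000).astype(np.float32));return np.round(c,1),np.round(s,1),round(a,2),len(q),np.round(np.median(P[mask][:,2])*1000,1)
def proj(n,X):
    m=robot.camera_model(n);Rm=R.from_quat(m["attitude"]).as_matrix().T
    return cv2.projectPoints(np.float64(X),cv2.Rodrigues(Rm)[0],-Rm@m["position"],m["mtx"],m["D"])[0][:,0]
E
python3 - <<'E'
from h import *
f=np.load("top0.npz");p,d=f["p"],f["d"];P=cloud("top",d)
Z=P[...,2]
def box(u0,u1,v0,v1,lo,hi,extra=None):
    m=np.zeros(d.shape,bool);m[v0:v1,u0:u1]=1;m&=(Z>lo)&(Z<hi)&(d>0)
    if extra is not None:m&=extra
    return m
print("bench",np.median(Z[215:240,300:330]))
print("cover",rect(P,box(155,255,135,220,.065,.12)));print("jigall",rect(P,box(155,255,135,220,.03,.12)))
print("small",rect(P,box(155,225,238,292,.03,.12)))
print("handle",rect(P,box(280,310,145,220,.012,.05)))
r=p[...,0].astype(int);b=p[...,2].astype(int);g=p[...,1].astype(int)
print("handle col",rect(P,box(280,310,145,220,-.05,.1,(r-b>80))))
print("blade col",rect(P,box(280,310,145,220,-.05,.1,(r>170)&(b>170))))
print("plate",rect(P,box(335,390,180,238,-.05,.1,(r>150)&(b>150))));print("web",rect(P,box(335,390,180,238,.03,.1)))
np.set_printoptions(linewidth=250)
for (n,u,v) in(("tub",262,100),("tube",304,130),("bell",344,127),("disc",130,222)):print(n,P[v,u].round(3))
a=p[125:235,150:400];a=cv2.resize(a,None,fx=3.2,fy=3.2,interpolation=cv2.INTER_CUBIC);
f=np.load("side0.npz")["p"][120:270,180:380];f=cv2.resize(f,(800,600),interpolation=cv2.INTER_CUBIC)
a=cv2.resize(a,(550,242));f=cv2.resize(f,(470,352))
im=np.zeros((596,560,3),np.uint8);im[:242,:550]=a;im[242:594,:470]=f
cv2.imwrite("pics/c.png",im[...,::-1])
E
```

```text
bench 0.0013738203246297376
cover (array([546.6, 165.1]), array([197. , 150.9]), 72.25, 3004, np.float64(76.3))
jigall (array([546.6, 165.2]), array([197., 151.]), 72.22, 3035, np.float64(76.2))
small (array([278.4, 211.7]), array([133.2, 102.2]), 85.88, 1440, np.float64(52.3))
handle (array([ 524.4, -117. ]), array([164.5,  72.9]), 5.86, 245, np.float64(24.3))
handle col (array([ 498.6, -125.4]), array([89.3, 24.8]), 8.42, 192, np.float64(24.6))
blade col (array([ 592.9, -110.6]), array([100.4,  33.5]), 8.17, 291, np.float64(5.4))
plate (array([ 466.1, -331.5]), array([ 66.6, 132.3]), 63.02, 762, np.float64(10.1))
web (array([ 465.2, -331. ]), array([16.7, 72.1]), 62.48, 134, np.float64(47.5))
tub [ 0.79  -0.003  0.098]
tube [ 0.72  -0.143  0.01 ]
bell [ 0.719 -0.263  0.064]
disc [0.409 0.404 0.015]
```

View pics/c.png

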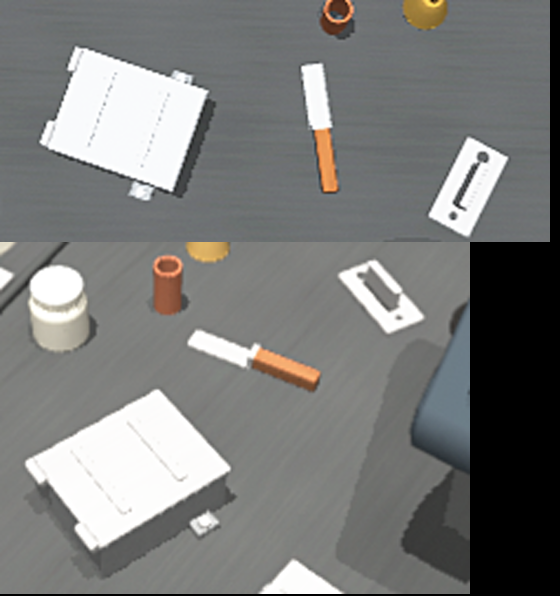

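The crop shows the large jig with hinge lugs on its left edge (crop px (75,60),(48,133)), so its front faces right (-y) and jig yaw is about 72°. The bar's blade points to +x. The bracket's big hole is upper right (482,157).

```bash
cat > go.py <<'E'
import sys
from h import *
def go(x,y,z,yaw):
    "mm, deg: norm shift in tool axes + turn"
    o=robot.get_obs();Rm=R.from_quat(o["tool_rot"])
    s=Rm.inv().apply(np.array([x,y,z])/1000-o["position"])
    a=np.degrees(np.arctan2(Rm.as_matrix()[1,0],Rm.as_matrix()[0,0]))
    t=(a-yaw+180)%360-180
    print("t",round(o["time"],2),"shift",np.round(s/.2,4),"turn",round(t/180,4),"rows>=",int(np.ceil(max(np.linalg.norm(s)/.0417,abs(t)/7.16))),"yaw",a.round(2))
if __name__=="__main__":go(*map(float,sys.argv[1:]))
E
python3 go.py 524 -121.2 120 8.5
```

```text
t 0.1 shift [ 2.4217 -1.9532  0.5529] turn 0.0234 rows>= 16 yaw 12.71
```

Call:
{"op": "move_arm", "data": {
  "motion": "1 0.4 -0.32 0 0;1 0.8 -0.65 0 0;1 0.95 -0.77 0 0.0234;1 0.95 -0.77 0 0.0234;1 0.95 -0.77 0 0.0234;1 0.95 -0.77 0 0.0234;1 0.95 -0.77 0 0.0234;1 0.95 -0.77 0 0.0234",
  "newtons": 60
}}

```text
time: 0.77
position: [0.2899, -0.4157, 0.2304]
tool_rot: [0.997, 0.076, -0.0, -0.0]
ft_force: [-0.5, -1.3, 0.5]
grip_width: 0.087
grip_force: 0.0
```

```bash
python3 go.py 524 -121.2 120 8.5
```

```text
t 0.77 shift [ 1.3803 -1.2774  0.5527] turn 0.0012 rows>= 10 yaw 8.72
```

Call:
{"op": "move_arm", "data": {
  "motion": "1 0.9 -0.8 0.1 0;1 0.9 -0.8 0.1 0;1 0.9 -0.8 0.1 0;1 0.9 -0.8 0.1 0;1 0.9 -0.8 0.1 0;1 0.9 -0.8 0.1 0;1 0.9 -0.8 0.1 0;1 0.9 -0.8 0.1 0;1 0.9 -0.8 0.1 0"
}}

```text
time: 1.52
position: [0.4433, -0.2342, 0.2104]
tool_rot: [0.997, 0.074, -0.0, 0.0]
ft_force: [-0.5, 0.3, -1.0]
grip_width: 0.0869
grip_force: 0.0
```

```bash
python3 go.py 524 -121.2 80 8.5
```

```text
t 1.52 shift [ 0.4827 -0.5001  0.6516] turn -0.0002 rows>= 5 yaw 8.47
```

Call:
{"op": "move_arm", "data": {
  "motion": "1 0.483 -0.5 0.65 0;1 0.483 -0.5 0.65 0;1 0.483 -0.5 0.65 0;1 0.483 -0.5 0.65 0;1 0.483 -0.5 0.65 0;1 0.483 -0.5 0.65 0;1 0.483 -0.5 0.65 0;1 0.483 -0.5 0.65 0;1 0.483 -0.5 0.65 0"
}}

```text
time: 2.27
position: [0.5244, -0.1219, 0.0818]
tool_rot: [0.997, 0.073, 0.001, 0.001]
ft_force: [1.0, 0.8, 0.5]
grip_width: 0.0868
grip_force: 0.0
```

```bash
python3 go.py 524 -121.2 10.5 8.5
```

```text
t 2.27 shift [-0.0021 -0.0043  0.3566] turn -0.0008 rows>= 2 yaw 8.35
```

Call:
{"op": "move_arm", "data": {
  "motion": "1 -0.002 -0.004 0.2 0;1 -0.002 -0.004 0.3 0;1 -0.002 -0.004 0.353 0;1 -0.002 -0.004 0.353 0;1 -0.002 -0.004 0.353 0;1 -0.002 -0.004 0.353 0;-1 -0.002 -0.004 0.353 0;-1 -0.002 -0.004 0.353 0;-1 -0.002 -0.004 0.353 0;-1 -0.002 -0.004 0.353 0;-1 -0.002 -0.004 0.353 0;-1 -0.002 -0.004 0.353 0",
  "newtons": 60
}}

```text
time: 3.27
position: [0.5237, -0.1188, 0.01]
tool_rot: [0.997, 0.074, 0.0, 0.0]
ft_force: [-1.3, -0.1, 0.8]
grip_width: 0.0547
grip_force: 0.0
```

Call:
{"op": "move_arm", "data": {
  "motion": "-1 0 0 0 0;-1 0 0 0 0;-1 0 0 0 0;-1 0 0 0 0;-1 0 0 -0.2 0;-1 0 0 -0.4 0;-1 0 0 -0.5 0;-1 0 0 -0.5 0;-1 0 0 -0.5 0"
}}

```text
time: 4.02
position: [0.5244, -0.1192, 0.1111]
tool_rot: [0.997, 0.074, 0.001, 0.001]
ft_force: [-0.2, -1.0, -0.1]
grip_width: 0.0018
grip_force: 0.0
```

```bash
python3 - <<'E'
from h import *
p,d=robot.camera("top");P=cloud("top",d);o=robot.get_obs();print(o["position"],o["grip_width"])
r=p[...,0].astype(int);b=p[...,2].astype(int)
m=np.zeros(d.shape,bool);m[120:230,265:330]=1;m&=(P[...,2]>.085)&(P[...,2]<.16)
bl=m&(r>170)&(b>170)&(P[...,2]<.115)
q=P[bl];print("blade",rect(P,bl))
A=np.c_[q[:,:2],np.ones(len(q))];print("plane",np.linalg.lstsq(A,q[:,2],rcond=None)[0])
np.savez("t1.npz",p=p,d=d)
s,_=robot.camera("side");c=s[40:240,150:416]
cv2.imwrite("pics/g.png",cv2.resize(np.hstack([c,p[90:290,180:446]]),None,fx=1.5,fy=1.5)[...,::-1])
E
python3 go.py 477 -53 150 72.2
```

```text
[ 0.52333797 -0.11873108  0.10994831] 0.0012259941625841473
blade (array([0., 0.]), array([0., 0.]), 0.0, 0, np.float64(nan))
plane [0. 0. 0.]
t 4.12 shift [-0.1782 -0.358  -0.2034] turn -0.3539 rows>= 9 yaw 8.49
  return _methods._mean(a, axis=axis, dtype=dtype,
  ret = ret.dtype.type(ret / rcount)
```

View pics/g.png

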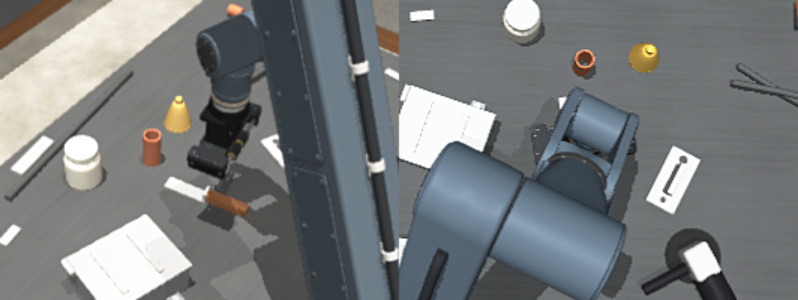

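The pictures show the bar still on the bench below the closed gripper (left half, px (205,195)): I lifted before the slow fingers had closed. I'll reopen and repeat with a longer close.

Call:
{"op": "move_arm", "data": {
  "motion": "0.5 0.003 0.01 0 0;0.5 0.003 0.01 0 0;0.5 0.003 0.01 0 0;0.5 0.003 0.01 0 0;0.5 0.003 0.01 0 0;0.5 0.003 0.01 0 0;0.5 0.003 0.01 0 0;0.5 0.003 0.01 0 0;0.5 0.003 0.01 0 0;0.5 0.003 0.01 0 0"
}}

```text
time: 4.95
position: [0.5246, -0.1208, 0.11]
tool_rot: [0.997, 0.074, 0.0, 0.0]
ft_force: [-0.1, -0.0, 0.3]
grip_width: 0.0587
grip_force: 0.0
```

```bash
python3 - <<'E'
from h import *
p,d=robot.camera("side");P=cloud("side",d)
r=p[...,0].astype(int);b=p[...,2].astype(int)
m=np.zeros(d.shape,bool);m[155:190,255:320]=1
print(rect(P,m&(r-b>60)&(P[...,2]>.015)&(P[...,2]<.035)));print(rect(P,m&(r-b>60)&(P[...,2]>-.015)&(P[...,2]<.035)));print(robot.get_obs()["grip_width"])
f=np.load("side0.npz");p,d=f["p"],f["d"];P=cloud("side",d);r=p[...,0].astype(int);b=p[...,2].astype(int)
print("was",rect(P,m&(r-b>60)&(P[...,2]>.015)&(P[...,2]<.035)))
E
python3 go.py 524 -121.2 10.5 8.5
```

```text
(array([ 494.9, -117.7]), array([90.1, 24.6]), 7.68, 168, np.float64(22.6))
(array([ 494.9, -117.4]), array([90.1, 24.7]), 7.14, 196, np.float64(22.1))
0.061471207661578084
was (array([ 496.6, -122.8]), array([91.7, 27.2]), 8.56, 185, np.float64(22.5))
t 5.0 shift [-0.0031  0.0017  0.4976] turn -0.0 rows>= 3 yaw 8.5
```

Call:
{"op": "move_arm", "data": {
  "motion": "0.5 0 -0.019 0.2 0.003;0.5 0 -0.019 0.4 0.003;0.5 0 -0.019 0.498 0.003;0.5 0 -0.019 0.498 0.003;0.5 0 -0.019 0.498 0.003;-1 0 -0.019 0.498 0.003;-1 0 -0.019 0.498 0.003;-1 0 -0.019 0.498 0.003;-1 0 -0.019 0.498 0.003;-1 0 -0.019 0.498 0.003;-1 0 -0.019 0.498 0.003;-1 0 -0.019 0.498 0.003",
  "newtons": 60
}}

```text
time: 6.0
position: [0.524, -0.1171, 0.0104]
tool_rot: [0.998, 0.069, 0.0, 0.0]
ft_force: [1.2, -0.3, 0.5]
grip_width: 0.0263
grip_force: 0.0
```

Call:
{"op": "move_arm", "data": {
  "motion": "-1 0 0 0 0;-1 0 0 0 0;-1 0 0 0 0;-1 0 0 0 0;-1 0 0 0 0;-1 0 0 0 0"
}}

```text
time: 6.5
position: [0.5239, -0.1169, 0.0104]
tool_rot: [0.998, 0.069, -0.0, -0.0]
ft_force: [0.2, 1.0, 1.6]
grip_width: 0.0214
grip_force: 60.0
```

Call:
{"op": "move_arm", "data": {
  "motion": "-1 0 0 -0.15 0;-1 0 0 -0.3 0;-1 0 0 -0.5 0;-1 0 0 -0.5 0;-1 0 0 -0.5 0;-1 0 0 -0.5 0"
}}

```text
time: 7.0
position: [0.5232, -0.1168, 0.1098]
tool_rot: [0.998, 0.069, -0.001, -0.0]
ft_force: [-0.9, -0.3, -3.4]
grip_width: 0.0217
grip_force: 60.0
```

```bash
python3 go.py 468 -79 110 72.2
```

```text
t 7.0 shift [-0.2471 -0.2253 -0.0007] turn -0.3569 rows>= 9 yaw 7.96
```

Call:
{"op": "move_arm", "data": {
  "motion": "-1 -0.13 -0.11 0 -0.04;-1 -0.247 -0.225 0 -0.08;-1 -0.247 -0.225 0 -0.12;-1 -0.247 -0.225 0 -0.16;-1 -0.247 -0.225 0 -0.2;-1 -0.247 -0.225 0 -0.24;-1 -0.247 -0.225 0 -0.28;-1 -0.247 -0.225 0 -0.32;-1 -0.247 -0.225 0 -0.357;-1 -0.247 -0.225 0 -0.357;-1 -0.247 -0.225 0 -0.357;-1 -0.247 -0.225 0 -0.357"
}}

```text
time: 8.0
position: [0.4681, -0.079, 0.1093]
tool_rot: [0.809, 0.588, -0.001, -0.001]
ft_force: [0.5, 0.7, -2.7]
grip_width: 0.0215
grip_force: 60.0
```

```bash
cat > look.py <<'E'
from h import *
import sys
k=sys.argv[1]
for n in("top","side"):
    p,d=robot.camera(n);np.savez(f"{n}{k}.npz",p=p,d=d)
    cv2.imwrite(f"pics/{n}{k}.png",p[...,::-1])
E
python3 look.py 2
python3 - <<'E'
from h import *
a=np.load("top2.npz")["p"][120:270,150:350];b=np.load("side2.npz")["p"][120:270,180:380]
cv2.imwrite("pics/v2.png",cv2.resize(np.hstack([a,b]),(800,300),interpolation=cv2.INTER_CUBIC)[...,::-1])
o=robot.get_obs();print(o["position"])
for n in("top","side"):
    f=np.load(n+"2.npz");P=cloud(n,f["d"]);p=f["p"].astype(int);Z=P[...,2]
    J=(P[...,:2]-[.5458,.1625])@np.array([[.306,-.952],[.952,.306]])  # jig coords
    m=(Z>.085)&(Z<.14)&(J[...,0]>-.24)&(J[...,0]<-.12)&(abs(J[...,1])<.04)&(p[...,2]>150)
    q=np.c_[J[m],Z[m]]*1000;print(n,len(q))
    if len(q)>10:
        print(rect(np.dstack([J,Z]),m),"max x",q[:,0].max());print(np.linalg.lstsq(np.c_[q[:,:2],np.ones(len(q))],q[:,2],rcond=None)[0]);s=q[q[:,0]<-140];t=s[:,0]//15
        for k in np.unique(t):print(k*15+7,np.median(s[t==k],0).round(1))
E
```

```text
[ 0.46844205 -0.07917614  0.10981245]
top 192
(array([-176.9,    0.8]), array([82. , 30.3]), 0.8, 192, np.float64(104.3)) max x -136.04409549258224
[-1.75704204e-02 -8.45840062e-03  1.01331439e+02]
-218.0 [-216.6    1.2  104.5]
-188.0 [-186.5    1.3  104.9]
-173.0 [-173.2    0.8  104.5]
-158.0 [-157.5    0.5  103.7]
-143.0 [-144.7    1.2  104.8]
side 298
(array([-184.3,    2.5]), array([99.6, 34.1]), 0.72, 298, np.float64(102.8)) max x -134.52887219937278
[-7.74604141e-02 -6.82500142e-03  9.00085789e+01]
-233.0 [-227.5    4.5  122. ]
-218.0 [-218.3    2.5  102.4]
-203.0 [-201.9    2.4  102.3]
-188.0 [-188.     3.3  102.6]
-173.0 [-172.6    4.   103.2]
-158.0 [-156.6    2.3  103. ]
-143.0 [-145.     2.4  102.6]
```

View pics/v2.png

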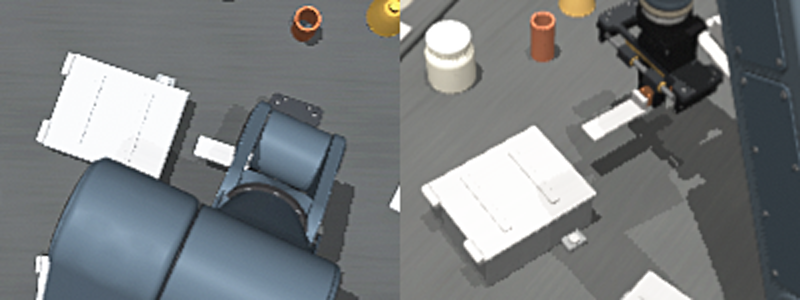

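The pictures show the bar held level, its tip about 39 mm in front of the lip (left view px (200,148)) and centred on the jig.

Call:
{"op": "move_arm", "data": {
  "motion": "-1 0 -0 0.1 0;-1 0 0 0.189 0;-1 0 0 0.189 0;-1 0 0 0.189 0;-1 0 0 0.189 0;-1 0 0 0.189 0;-1 0.1 0 0.189 0;-1 0.16 0 0.189 0;-1 0.2 0 0.189 0;-1 0.2 0 0.189 0;-1 0.2 0 0.189 0"
}}

```text
time: 9.02
position: [0.4813, -0.0411, 0.0731]
tool_rot: [0.808, 0.59, 0.0, 0.001]
ft_force: [0.0, -0.1, -2.9]
grip_width: 0.0218
grip_force: 60.0
```

Call:
{"op": "move_arm", "data": {
  "motion": "-1 0.03 0 0.003 0;-1 0.06 0 0.003 0;-1 0.09 0 0.003 0;-1 0.12 0 0.003 0;-1 0.15 0 0.003 0;-1 0.18 0 0.003 0;-1 0.18 0 0.003 0;-1 0.18 0 0.003 0"
}}

```text
time: 9.68
position: [0.4921, -0.0065, 0.0719]
tool_rot: [0.808, 0.59, -0.0, 0.0]
ft_force: [-1.1, 0.8, -2.6]
grip_width: 0.0216
grip_force: 60.0
```

Call:
{"op": "move_arm", "data": {
  "motion": "-1 0 0 -0.03 0;-1 0.003 0 -0.08 0;-1 0.011 0 -0.152 0;-1 0.02 0 -0.21 0;-1 0.045 0 -0.277 0;-1 0.07 0 -0.34 0;-1 0.1 0 -0.395 0;-1 0.1 0 -0.395 0;-1 0.1 0 -0.395 0;-1 0.1 0 -0.395 0"
}}

```text
time: 10.52
position: [0.498, 0.0116, 0.151]
tool_rot: [0.808, 0.589, 0.0, 0.0]
ft_force: [1.1, -1.3, -4.2]
grip_width: 0.0216
grip_force: 60.0
```

```bash
python3 look.py 3
python3 - <<'E'
from h import *
a=np.load("top3.npz")["p"][120:270,150:350];b=np.load("side3.npz")["p"][90:240,180:380]
cv2.imwrite("pics/v3.png",cv2.resize(np.hstack([a,b]),(800,300),interpolation=cv2.INTER_CUBIC)[...,::-1])
E
```

```text
(no output)
```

View pics/v3.png

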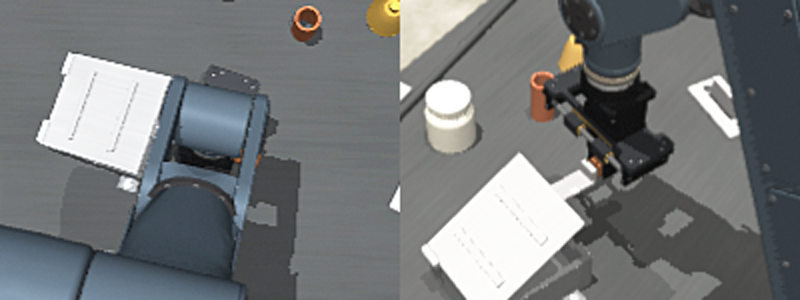

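The cover is up about 30° on the blade (right view px (530,200)) and the fingers are well clear. I'll continue along the arc.

Call:
{"op": "move_arm", "data": {
  "motion": "-1 0.037 0 -0.055 0;-1 0.075 0 -0.107 0;-1 0.12 0 -0.155 0;-1 0.167 0 -0.2 0;-1 0.22 0 -0.24 0;-1 0.273 0 -0.273 0;-1 0.33 0 -0.302 0;-1 0.39 0 -0.327 0;-1 0.45 0 -0.345 0;-1 0.516 0 -0.361 0;-1 0.58 0 -0.37 0;-1 0.62 0 -0.37 0"
}}

```text
time: 11.62
position: [0.537, 0.1323, 0.2253]
tool_rot: [0.808, 0.59, 0.001, 0.0]
ft_force: [0.3, -0.3, -3.2]
grip_width: 0.0219
grip_force: 60.0
```

Call:
{"op": "move_arm", "data": {
  "motion": "-1 0.06 0 0 0;-1 0.12 0 0.005 0;-1 0.17 0 0.01 0;-1 0.21 0 0.01 0;-1 0.25 0 0.02 0;-1 0.27 0 0.02 0;-1 0.28 0 0.02 0;-1 0.28 0 0.02 0;-1 0.28 0 0.02 0;-1 0.28 0 0.02 0"
}}

```text
time: 12.45
position: [0.553, 0.1831, 0.221]
tool_rot: [0.808, 0.589, -0.0, 0.0]
ft_force: [0.6, -0.4, -2.7]
grip_width: 0.0216
grip_force: 60.0
```

```bash
python3 look.py 4
python3 - <<'E'
from h import *
a=np.load("top4.npz")["p"][120:270,120:320];b=np.load("side4.npz")["p"][90:240,160:360]
cv2.imwrite("pics/v4.png",cv2.resize(np.hstack([a,b]),(800,300),interpolation=cv2.INTER_CUBIC)[...,::-1])
E
```

```text
(no output)
```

View pics/v4.png

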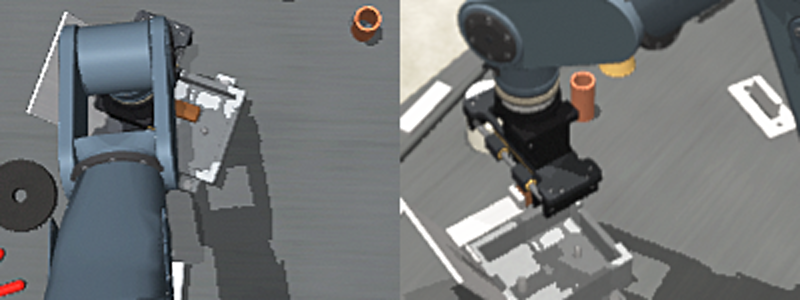

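The cover is leaning back at its stop (left view px (45,70)) and the jig is open. I'll take the bar back to its old place.

Call:
{"op": "move_arm", "data": {
  "motion": "-1 -0.15 0 0 0;-1 -0.35 0 0 0;-1 -0.55 0 0 0;-1 -0.75 0 0 0;-1 -0.95 0 0 0;-1 -1 0 0 0;-1 -1 0 0 0;-1 -1 0 0 0"
}}

```text
time: 13.22
position: [0.4923, -0.0074, 0.2213]
tool_rot: [0.809, 0.588, 0.001, 0.0]
ft_force: [0.4, 0.2, -1.8]
grip_width: 0.0219
grip_force: 60.0
```

```bash
python3 go.py 524 -117 110 8
```

```text
t 13.22 shift [-0.4728  0.3193  0.5563] turn 0.3559 rows>= 9 yaw 72.07
```

Call:
{"op": "move_arm", "data": {
  "motion": "-1 -0.15 0.1 0 0.04;-1 -0.3 0.2 0 0.08;-1 -0.47 0.32 0 0.12;-1 -0.473 0.32 0 0.16;-1 -0.473 0.32 0 0.2;-1 -0.473 0.32 0 0.24;-1 -0.473 0.32 0.1 0.28;-1 -0.473 0.32 0.25 0.32;-1 -0.473 0.32 0.4 0.356;-1 -0.473 0.32 0.556 0.356;-1 -0.473 0.32 0.556 0.356;-1 -0.473 0.32 0.556 0.356"
}}

```text
time: 14.22
position: [0.5236, -0.1148, 0.1085]
tool_rot: [0.997, 0.072, -0.002, -0.001]
ft_force: [-0.5, -0.1, -2.7]
grip_width: 0.0216
grip_force: 60.0
```

```bash
python3 go.py 524 -117 11 8
python3 - <<'E'
from h import *
p,d=robot.camera("top");P=cloud("top",d);Z=P[...,2];np.savez("top5.npz",p=p,d=d)
m=np.zeros(d.shape,bool);m[135:225,160:256]=1
J=(P[...,:2]-[.5458,.1625])@np.array([[.306,-.952],[.952,.306]])
print("jig top",rect(P,m&(Z>.064)&(Z<.08)&(J[...,0]<.088)&(abs(J[...,1])<.082)),"open",m[0,0])
cv2.imwrite("pics/v5.png",cv2.resize(p[120:230,120:320],(800,440),interpolation=cv2.INTER_CUBIC)[...,::-1])
for s in(-1,1):
    c=(abs(J[...,0]-.048*s)<.016)&(abs(J[...,1])<.016)&(Z>.034)&(Z<.06);print("pin",s,c.sum(),(J[c].mean(0)*1000).round(1),np.median(Z[c]).round(4))
fl=(abs(J[...,0])<.07)&(abs(J[...,1])<.05);print("floor",np.median(Z[fl]))
E
```

```text
t 14.22 shift [0.002  0.0127 0.4874] turn 0.0015 rows>= 3 yaw 8.26
jig top (array([545.4, 162. ]), array([177. , 150.4]), 72.17, 430, np.float64(71.0)) open False
pin -1 3 [-48.8  -0.9] 0.0444
pin 1 19 [47.5  1.5] 0.0404
floor 0.021222775709573982
```

View pics/v5.png

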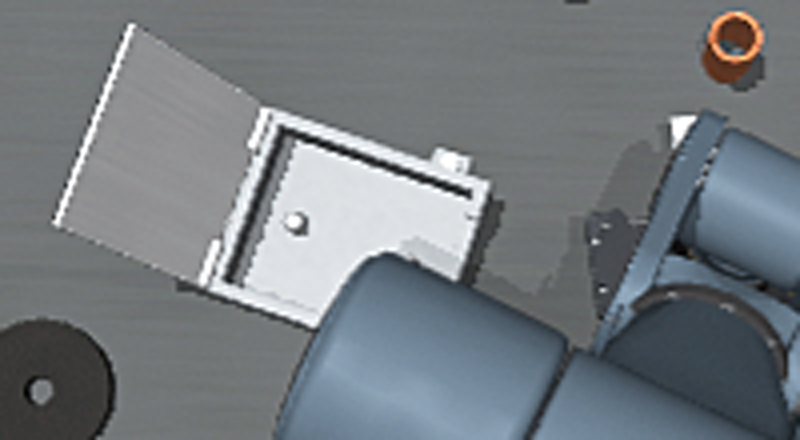

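The jig is open with the thick pin visible at px (297,223), on the hinge side; the thin pin is hidden by the arm. Laying the bar down.

Call:
{"op": "move_arm", "data": {
  "motion": "-1 0 0 0.15 0;-1 0 0 0.3 0;-1 0 0 0.42 0;-1 0 0 0.46 0;-1 0 0 0.475 0;-1 0 0 0.485 0;-1 0 0 0.488 0;-1 0 0 0.488 0;0.2 0 0 0.488 0;0.2 0 0 0.488 0;0.2 0 0 0.488 0;0.2 0 0 0.488 0"
}}

```text
time: 15.27
position: [0.5245, -0.1168, 0.0128]
tool_rot: [0.997, 0.071, 0.001, 0.0]
ft_force: [0.5, -0.2, -0.3]
grip_width: 0.0408
grip_force: 0.0
```

Call:
{"op": "move_arm", "data": {
  "motion": "0.2 0 0 0 0;0.2 0 0 0 0;0.2 0 0 0 0;0.2 0 0 -0.15 0;0.2 0 0 -0.35 0;0.2 0 0 -0.55 0;0.2 0 0 -0.75 0;0.2 0 0 -0.75 0;0.2 0 0 -0.75 0;0.2 0 0 -0.75 0"
}}

```text
time: 16.1
position: [0.5234, -0.1163, 0.1619]
tool_rot: [0.997, 0.071, -0.0, -0.0]
ft_force: [-0.3, 0.6, -0.9]
grip_width: 0.0519
grip_force: 0.0
```

```bash
python3 go.py 465.5 -331.2 150 -27.3;python3 go.py 524 -117 11 8
```

```text
t 16.1 shift [-0.4388  1.0229  0.0591] turn 0.1969 rows>= 6 yaw 8.14
t 16.1 shift [0.0029 0.0044 0.7542] turn 0.0008 rows>= 4 yaw 8.14
```

Call:
{"op": "move_arm", "data": {
  "motion": "0.2 -0.1 0.2 0 0.04;0.2 -0.2 0.4 0 0.08;0.2 -0.3 0.6 0 0.12;0.2 -0.4 0.8 0 0.16;0.2 -0.439 1 0 0.197;0.2 -0.439 1 0 0.197;0.2 -0.439 1 0 0.197;0.2 -0.439 1 0 0.197;0.2 -0.439 1 0 0.197;0.2 -0.439 1 0 0.197"
}}

```text
time: 16.93
position: [0.4651, -0.3245, 0.1612]
tool_rot: [0.972, -0.235, -0.001, -0.001]
ft_force: [0.0, 0.0, 0.6]
grip_width: 0.052
grip_force: 0.0
```

```bash
python3 go.py 465.5 -331.2 20.5 -27.3
python3 - <<'E'
from h import *
p,d=robot.camera("top");P=cloud("top",d);Z=P[...,2];np.savez("top6.npz",p=p,d=d)
J=(P[...,:2]-[.5458,.1625])@np.array([[.306,-.952],[.952,.306]])
print("jig top",rect(P,(Z>.064)&(Z<.08)&(J[...,0]<.088)&(J[...,0]>-.12)&(abs(J[...,1])<.08)))
for s in(-1,1):
    c=(abs(J[...,0]-.048*s)<.018)&(abs(J[...,1])<.018)&(Z>.032)&(Z<.06);print("pin",s,c.sum(),(J[c].mean(0)*1000).round(1),np.median(Z[c]).round(4))
r=p[...,0].astype(int);b=p[...,2].astype(int)
print("bar h",rect(P,(abs(P[...,0]-.55)<.12)&(abs(P[...,1]+.12)<.05)&(r-b>80)),"bl",rect(P,(abs(P[...,0]-.6)<.06)&(abs(P[...,1]+.12)<.05)&(r>170)&(b>170)&(Z<.02)))
cv2.imwrite("pics/v6.png",cv2.resize(np.hstack([p[140:220,160:260],p[170:250,320:420]]),(800,320),interpolation=cv2.INTER_CUBIC)[...,::-1])
E
```

```text
t 16.93 shift [0.019  0.0299 0.7034] turn 0.0006 rows>= 4 yaw -27.19
jig top (array([545.3, 161.8]), array([177.5, 150.5]), 72.22, 554, np.float64(70.8))
pin -1 7 [-47.9   0.9] 0.0431
pin 1 21 [47.4  0.9] 0.0424
bar h (array([ 513.9, -120.6]), array([58.5, 24.7]), 7.93, 118, np.float64(25.0)) bl (array([ 595.1, -108.6]), array([95.6, 32.8]), 9.2, 270, np.float64(4.7))
```

View pics/v6.png

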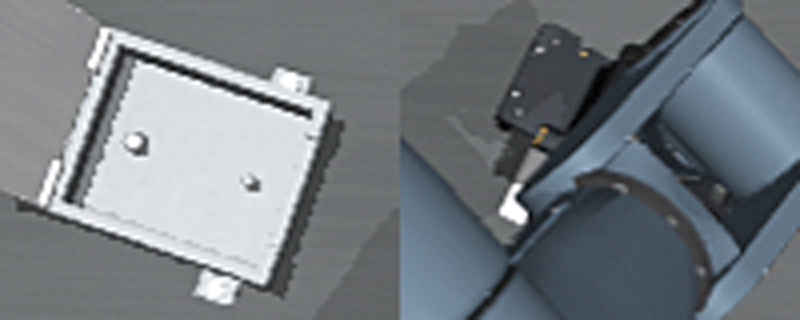

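The left part shows both pins clear: thick at px (135,143), thin at (250,182), matching the expected jig pose. Grasping the bracket by its web.

Call:
{"op": "move_arm", "data": {
  "motion": "0.2 0.019 0.03 0.15 0;0.2 0.019 0.03 0.35 0;0.2 0.019 0.03 0.55 0;0.2 0.019 0.03 0.65 0;0.2 0.019 0.03 0.703 0;0.2 0.019 0.03 0.703 0;0.2 0.019 0.03 0.703 0;-1 0.019 0.03 0.703 0;-1 0.019 0.03 0.703 0;-1 0.019 0.03 0.703 0;-1 0.019 0.03 0.703 0;-1 0.019 0.03 0.703 0",
  "newtons": 40
}}

```text
time: 17.98
position: [0.4664, -0.3344, 0.0224]
tool_rot: [0.972, -0.236, 0.001, 0.0]
ft_force: [-0.6, 0.5, 0.6]
grip_width: 0.0271
grip_force: 0.0
```

Call:
{"op": "move_arm", "data": {
  "motion": "-1 0 0 0 0;-1 0 0 0 0;-1 0 0 0 0;-1 0 0 0 0;-1 0 0 0 0;-1 0 0 0 0"
}}

```text
time: 18.48
position: [0.4664, -0.3333, 0.022]
tool_rot: [0.972, -0.236, 0.0, -0.0]
ft_force: [2.9, 3.9, 5.9]
grip_width: 0.0115
grip_force: 40.0
```

Run:
```python
from h import *
o=robot.get_obs();print(o["position"],o["grip_force"],o["grip_width"])
```

```text
[ 0.46644504 -0.33331461  0.02195615] 39.9944425933063 0.011532261905191936
```

Call:
{"op": "move_arm", "data": {
  "motion": "-1 0 0 -0.05 0;-1 0 0 -0.15 0;-1 0 0 -0.3 0;-1 0 0 -0.5 0;-1 0 0 -0.7 0;-1 0 0 -0.75 0;-1 0 0 -0.75 0;-1 0 0 -0.75 0;-1 0 0 -0.75 0"
}}

```text
time: 19.23
position: [0.4643, -0.3326, 0.1691]
tool_rot: [0.972, -0.236, -0.003, -0.001]
ft_force: [-0.7, 0.0, -5.3]
grip_width: 0.0118
grip_force: 40.0
```

```bash
python3 go.py 505 -90 172 22.5
```

```text
t 19.23 shift [-0.3762 -1.1712 -0.0105] turn -0.2768 rows>= 7 yaw -27.33
```

Call:
{"op": "move_arm", "data": {
  "motion": "-1 -0.06 -0.15 0 -0.04;-1 -0.12 -0.3 0 -0.08;-1 -0.19 -0.5 0 -0.12;-1 -0.25 -0.7 0 -0.16;-1 -0.32 -0.85 0 -0.2;-1 -0.376 -1 0 -0.24;-1 -0.376 -1 0 -0.277;-1 -0.376 -1 0 -0.277;-1 -0.376 -1 0 -0.277"
}}

```text
time: 19.98
position: [0.4903, -0.1214, 0.1697]
tool_rot: [0.981, 0.194, -0.002, -0.001]
ft_force: [0.9, -0.7, -5.2]
grip_width: 0.0115
grip_force: 40.0
```

```bash
python3 go.py 530 60 172 72.2
```

```text
t 19.98 shift [ 0.5295 -0.7626 -0.0109] turn -0.2766 rows>= 7 yaw 22.42
```

Call:
{"op": "move_arm", "data": {
  "motion": "-1 0.08 -0.12 0 -0.04;-1 0.16 -0.23 0 -0.08;-1 0.25 -0.37 0 -0.12;-1 0.34 -0.5 0 -0.16;-1 0.44 -0.63 0 -0.2;-1 0.53 -0.763 0 -0.24;-1 0.53 -0.763 0 -0.277;-1 0.53 -0.763 0 -0.277;-1 0.53 -0.763 0 -0.277"
}}

```text
time: 20.73
position: [0.5304, 0.0587, 0.1706]
tool_rot: [0.809, 0.588, -0.001, -0.0]
ft_force: [0.1, 0.5, -4.9]
grip_width: 0.0118
grip_force: 40.0
```

```bash
python3 go.py 545.3 162.6 150 72.2
```

```text
t 20.73 shift [ 0.5173 -0.0888  0.1027] turn -0.0007 rows>= 3 yaw 72.07
```

Call:
{"op": "move_arm", "data": {
  "motion": "-1 0.15 -0.03 0 0;-1 0.3 -0.06 0 0;-1 0.45 -0.089 0.05 0;-1 0.517 -0.089 0.1 0;-1 0.517 -0.089 0.1 0;-1 0.517 -0.089 0.1 0;-1 0.517 -0.089 0.1 0;-1 0.517 -0.089 0.1 0;-1 0.517 -0.089 0.1 0"
}}

```text
time: 21.48
position: [0.5451, 0.1622, 0.1519]
tool_rot: [0.808, 0.589, 0.0, 0.0]
ft_force: [-0.5, 0.2, -3.5]
grip_width: 0.0119
grip_force: 40.0
```

```bash
python3 look.py 7; python3 go.py 545.3 162.6 105 72.2
python3 - <<'E'
from h import *
o=robot.get_obs();print(o["position"])
a=np.load("top7.npz")["p"][120:240,130:290];b=np.load("side7.npz")["p"][130:280,160:360]
cv2.imwrite("pics/v7.png",np.hstack([cv2.resize(x,(400,300),interpolation=cv2.INTER_CUBIC) for x in(a,b)])[...,::-1])
for n in("top","side"):
    f=np.load(n+"7.npz");P=cloud(n,f["d"]);Z=P[...,2]
    J=(P[...,:2]-o["position"][:2])@np.array([[.306,-.952],[.952,.306]])
    m=(Z>.128)&(Z<.146)&(abs(J[...,0])<.08)&(abs(J[...,1])<.045);q=np.c_[J[m],Z[m]]*1000
    print(n,len(q),q[:,:2].min(0),q[:,:2].max(0),np.median(q[:,2]),rect(np.dstack([J,Z]),m))
E
```

```text
t 21.58 shift [-2.000e-04  1.300e-03  2.348e-01] turn 0.0005 rows>= 2 yaw 72.3
[0.54503359 0.1627212  0.15196557]
top 178 [-67.21199177 -31.61507651] [-33.4776261   32.55720337] 139.1763003898061 (array([-51.3,   0.6]), array([33.8, 64.1]), 1.95, 178, np.float64(139.2))
side 402 [ -1.85533704 -31.10551188] [64.93257148 35.76170326] 137.3895259507255 (array([31.9,  1.7]), array([66.8, 66.8]), 1.5, 402, np.float64(137.4))
```

View pics/v7.png

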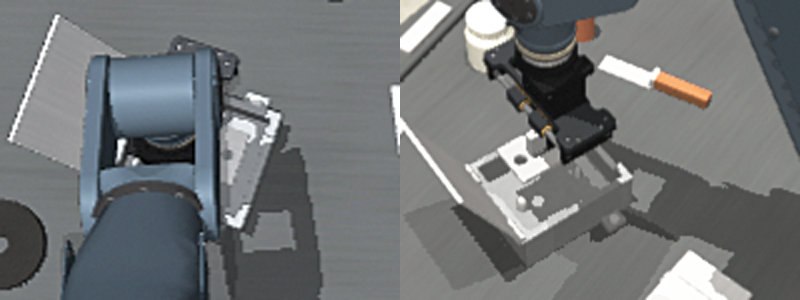

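The side view (right half) shows the bracket level above the cavity with its big hole at px (520,158), towards the hinge, and the thick pin below at (523,203). I'll refine the offset numerically.

Run:
```python
from h import *
np.set_printoptions(linewidth=250)
f=np.load("side7.npz");g=cv2.cvtColor(f["p"],cv2.COLOR_RGB2GRAY);P=cloud("side",f["d"])
T=np.array([.54503,.16272]);ux=np.array([.306,.952]);uy=np.array([-.952,.306])
S=np.array([.5453,.1626])
h=np.r_[T+.048*ux,.138];pin=np.r_[S+.048*ux,.042]
for n,X in(("hole",h),("pin",pin)):
    u,v=proj("side",[X])[0];print(n,u.round(1),v.round(1));U,V=int(round(u)),int(round(v))
    print(g[V-9:V+10,U-10:U+11]);print((P[V-9:V+10,U-10:U+11,2]*1000).astype(int))
```

```text
hole 219.0 208.8
[[135 134 133 131 133 136 195 247 251 253 250 249 251 255 147 129 142 121 118 121 123]
 [133 131 126 137 195 200 249 253 250 249 247 247 249 255 150 130 129 120 120 123 124]
 [128 132 146 194 250 248 251 249 247 246 245 246 250 255 151 131 131 123 123 122 123]
 [147 195 247 250 252 249 248 246 246 246 246 247 251 255 146 131 135 123 123 121 122]
 [248 252 253 250 248 246 245 245 246 247 247 248 249 254 140 130 136 122 122 124 124]
 [243 254 250 246 244 245 245 247 247 248 248 248 248 254 205 137 134 122 122 125 106]
 [199 251 249 246 244 245 246 248 250 250 249 252 253 255 252 158 133 117 102 113 101]
 [157 226 251 249 247 247 247 249 245 214 177 181 210 230 253 229 157 108  94  81  98]
 [107 144 228 253 250 246 247 246 182 136 115 118 143 165 223 253 233 165  98 128 248]
 [ 86  95 152 228 249 248 249 241 126  91  92  94  96 102 167 254 252 249 245 247 255]
 [ 89  86  99 162 241 253 252 237 113  79  84  84  81  82 155 253 251 250 251 250 251]
 [ 94  91  89 119 179 255 254 251 169 101  84  95 105 143 237 252 248 247 247 247 248]
 [ 93  92  90  94 122 209 255 255 248 2
[... 5247 characters left out ...]
21]
 [ 68  20  18  18  19  18  19  33  35  41  38  34  35  19  16  18  22  16  19  20  20]
 [ 69  69  18  18  16  19  22  29  34  35  36  35  34  21  19  21  17  19  20  17  19]
 [ 70  70  73  20  17  19  20  23  27  33  32  32  27  17  16  20  17  20  19  19  22]
 [ 69  70  74  71  20  20  24  21  23  27  29  27  23  21  16  20  21  19  22  22  19]
 [ 64  70  70  68  17  19  23  18  18  21  22  20  20  18  18  18  14  19  16  21  18]
 [ 68  71  70  68  67  19  17  20  19  21  19  20  19  18  17  19  17  18  23  21  21]
 [ 79  71  70  69  65  67  22  21  20  14  19  21  23  21  20  17  17  19  21  19  20]
 [ 90  79  67  68  68  70  68  19  20  17  19  18  18  23  20  20  19  21  23  20  20]]
```

Run:
```python
from h import *
T=np.array([.54503,.16272]);ux=np.array([.306,.952]);uy=np.array([-.952,.306]);S=np.array([.5453,.1626])
def pr(c,z,a,b):return proj("side",[np.r_[c+a*ux/1000+b*uy/1000,z]])[0]
h=pr(T,.138,48,0);J=np.c_[pr(T,.138,49,0)-h,pr(T,.138,48,1)-h];print("J px/mm jigx,jigy",J)
dh=np.linalg.solve(J,np.array([219.75,209.5])-h);print("hole at jig",dh)
# pin: silhouette fit by rendering 16mm cylinder z .02-.038 + tip
f=np.load("side7.npz");d=f["d"];P=cloud("side",d)
s=P[215:245,205:235].reshape(-1,3);q=(s[:,:2]-S)@np.c_[ux,uy]*1000
m=(s[:,2]>.030)&(s[:,2]<.06)&(abs(q[:,0]-48)<16)&(abs(q[:,1])<16);print("side pin pts",m.sum(),q[m].mean(0),q[m].min(0),q[m].max(0))
from scipy.optimize import least_squares
r=least_squares(lambda c:np.hypot(*(q[m&(s[:,2]<.036)]-c).T)-8,[48,0],loss="soft_l1");print("cyl fit",r.x)
mt=m&(s[:,2]>.0375);print("tip",q[mt].mean(0),mt.sum())
# plate edges from side, relative TCP
q=(P[...,:2]-T)@np.c_[ux,uy]*1000;Z=P[...,2];m=(Z>.130)&(Z<.145)&(abs(q[...,0])<80)&(abs(q[...,1])<45)
for a in range(-30,31,10):
    k=m&(abs(q[...,1]-a)<4);print("y",a,"maxx",q[k][:,0].max().round(1))
for a in range(5,65,8):
    k=m&(abs(q[...,0]-a)<4);print("x",a,"y range",q[k][:,1].min().round(1),q[k][:,1].max().round(1))
```

```text
J px/mm jigx,jigy [[-0.31658075  0.20708139]
 [ 0.1778277   0.25004332]]
hole at jig [-0.3627957   3.15158887]
side pin pts 28 [49.95281164  3.30371975] [42.201952   -4.00240773] [56.10657891  9.08057857]
cyl fit [48.21912582  0.47642238]
tip [49.31818885  1.9676196 ] 15
y -30 maxx 64.2
y -20 maxx 63.8
y -10 maxx 63.7
y 0 maxx 64.6
y 10 maxx 63.3
y 20 maxx 64.9
y 30 maxx 63.9
x 5 y range 11.2 33.5
x 13 y range 5.1 34.2
x 21 y range -30.0 34.7
x 29 y range -28.7 35.0
x 37 y range -28.5 34.8
x 45 y range -30.1 35.1
x 53 y range -31.1 34.5
x 61 y range -31.0 35.8
```

Call:
{"op": "move_arm", "data": {
  "motion": "-1 0.004 0.0065 0.05 0;-1 0.004 0.0065 0.1 0;-1 0.004 0.0065 0.17 0;-1 0.004 0.0065 0.23 0;-1 0.004 0.0065 0.29 0;-1 0.004 0.0065 0.34 0;-1 0.004 0.0065 0.38 0;-1 0.004 0.0065 0.4 0;-1 0.004 0.0065 0.4 0;-1 0.004 0.0065 0.4 0;-1 0.004 0.0065 0.4 0"
}}

```text
time: 22.5
position: [0.5468, 0.1641, 0.0721]
tool_rot: [0.807, 0.591, 0.001, 0.0]
ft_force: [-0.6, 0.0, -3.6]
grip_width: 0.0117
grip_force: 40.0
```

```bash
python3 look.py 8
python3 - <<'E'
from h import *
np.set_printoptions(linewidth=250)
o=robot.get_obs();T=o["position"];print(T,o["ft_force"])
f=np.load("side8.npz");g=cv2.cvtColor(f["p"],cv2.COLOR_RGB2GRAY);P=cloud("side",f["d"])
ux=np.array([.306,.952]);uy=np.array([-.952,.306])
u,v=proj("side",[np.r_[T[:2]+.048*ux,T[2]-.014]])[0];print("hole pred",u,v)
S=np.array([.5453,.1626]);print("pin tip pred",proj("side",[np.r_[S+.048*ux,.042]])[0])
U,V=int(round(u)),int(round(v));print(U,V);print(g[V-8:V+10,U-10:U+11]);print((P[V-8:V+10,U-10:U+11,2]*1000).astype(int))
E
```

```text
[0.54683642 0.16413414 0.07226062] [ 0.15556698 -0.63675043 -5.16349586]
hole pred 219.6023621300613 225.48842339067073
pin tip pred [220.65440999 228.59144555]
220 225
[[103 115 191 194 206 212 230 246 248 250 249 250 253 199 154 194 189 128 121 114  94]
 [186 193 207 211 232 246 249 250 249 248 247 248 252 215 138 138 123 117 122 125 120]
 [205 206 212 230 248 250 248 248 247 246 246 248 254 215 139 136 120 121 124 124 123]
 [212 231 245 248 249 248 247 246 246 246 247 249 254 182 134 144 123 123 123 123 126]
 [246 251 250 248 247 246 245 246 246 247 248 248 251 205 137 143 123 121 124 124 127]
 [223 252 249 246 245 245 246 247 249 249 249 249 252 238 150 140 122 121 124 106 111]
 [168 249 249 246 245 246 248 250 251 248 241 242 255 254 209 153 118  99 111 101  95]
 [157 201 247 249 247 247 249 251 217 170 160 164 201 241 253 212 130  92  85 104 158]
 [191 173 216 249 249 247 250 222 139 114 112 115 132 168 252 253 213 110 165 252 255]
 [201 193 180 221 249 250 252 181 106 101 101 101 101 122 233 253 251 245 249 255 255]
 [201 204 194 155 221 253 254 215 114  97 113 113  97 140 245
[... 1880 characters left out ...]
   43   36   55   58   59   58   57   61   59   56]
 [  67   18   21   18   22   55   55   60   59   57   57   54   56   56   55   59   56   54   58   57   57]
 [  71   21   20   19   21   18   58   60   58   57   53   58   59   57   57   58   55   55   57   54   60]
 [  72   68   17   21   19   20   51   57   58   62   55   55   58   54   56   57   59   56   58   58   59]
 [  69   68   66   18   22   16   20   51   58   54   59   57   57   57   59   62   56   60   58   58   59]
 [  67   65   71   66   18   16   17   20   53   55   56   57   59   58   55   56   57   59   59   55   47]
 [  65   69   72   70   69   16   21   19   16   57   56   57   60   56   58   60   55   53   56   48   20]]
```

Run:
```python
from h import *
ux=np.array([.306,.952]);uy=np.array([-.952,.306]);S0=np.array([.5458,.1625])
for n in("top","side"):
    f=np.load(n+"8.npz");P=cloud(n,f["d"]);Z=P[...,2];q=(P[...,:2]-S0)@np.c_[ux,uy]*1000
    m=(Z>.051)&(Z<.0645)&(abs(q[...,0])<76)&(abs(q[...,1])<42)
    print(n,m.sum(),np.median(Z[m]))
    for a in range(-60,65,10):
        k=m&(abs(q[...,0]-a)<5)
        if k.sum()>8:print("x",a,q[k][:,1].min().round(1),q[k][:,1].max().round(1))
    for a in range(-30,31,10):
        k=m&(abs(q[...,1]-a)<5)
        if k.sum()>4:print("y",a,q[k][:,0].min().round(1),q[k][:,0].max().round(1))
# wall inner/outer edges in side cam, jig frame
    w=(Z>.066)&(Z<.075)&(abs(q[...,0])<92)&(abs(q[...,1])<85)
    for a in(-80,-60,60,70,80):
        k=w&(abs(q[...,0]-a)<5)
        if k.sum()>4:print(" wall x",a,q[k][:,1].min().round(1),q[k][:,1].max().round(1))
    k=w&(abs(q[...,1])<60);print(" wall xr",q[k][:,0].min().round(1),q[k][:,0].max().round(1))
```

```text
top 156 0.058956182741013885
x -60 -31.4 31.6
x -50 -30.8 31.8
x -40 -31.1 11.7
y -30 -63.6 -32.9
y -20 -63.7 -32.1
y -10 -64.0 -35.4
y 0 -63.6 -39.2
y 10 -64.9 -42.2
y 20 -64.8 -46.3
y 30 -64.7 -49.2
 wall x -80 -73.2 75.1
 wall x -60 -73.2 9.9
 wall xr -89.1 -44.1
side 343 0.05740734845045692
x 10 -31.3 33.9
x 20 -30.2 34.6
x 30 -30.7 35.3
x 40 -32.9 34.9
x 50 -28.5 35.6
x 60 -30.1 34.4
y -30 11.3 65.6
y -20 25.7 66.6
y -10 33.1 66.1
y 0 34.1 66.0
y 10 1.1 66.2
y 20 2.8 66.4
y 30 3.7 65.8
 wall x -80 47.0 76.6
 wall x -60 66.7 79.0
 wall x 60 -73.2 77.8
 wall x 70 -72.8 78.2
 wall x 80 -75.0 77.1
 wall xr -88.5 91.6
```

Call:
{"op": "move_arm", "data": {
  "motion": "-1 0 0.001 0.015 0;-1 0 0.001 0.03 0;-1 0 0.001 0.04 0;-1 0 0.001 0.05 0;-1 0 0.001 0.055 0;-1 0 0.001 0.06 0;-1 0 0.001 0.06 0;-1 0 0.001 0.06 0",
  "newtons": 40
}}

```text
time: 23.27
position: [0.5465, 0.164, 0.0595]
tool_rot: [0.807, 0.591, -0.0, -0.0]
ft_force: [-0.5, -0.0, -4.6]
grip_width: 0.0114
grip_force: 40.0
```

Call:
{"op": "move_arm", "data": {
  "motion": "-1 0 0 0.01 0;-1 0 0 0.02 0;-1 0 0 0.03 0;-1 0 0 0.04 0;-1 0 0 0.04 0;-1 0 0 0.04 0"
}}

```text
time: 23.77
position: [0.5463, 0.164, 0.0513]
tool_rot: [0.807, 0.591, -0.0, -0.0]
ft_force: [-0.3, -0.8, -5.8]
grip_width: 0.0115
grip_force: 40.0
```

Call:
{"op": "move_arm", "data": {
  "motion": "-1 0 0 0.01 0;-1 0 0 0.02 0;-1 0 0 0.03 0;-1 0 0 0.037 0;-1 0 0 0.041 0;-1 0 0 0.044 0;-1 0 0 0.044 0;-1 0 0 0.044 0"
}}

```text
time: 24.43
position: [0.5465, 0.164, 0.0427]
tool_rot: [0.807, 0.591, -0.0, -0.0]
ft_force: [-1.0, 0.2, -5.4]
grip_width: 0.0117
grip_force: 40.0
```

Call:
{"op": "move_arm", "data": {
  "motion": "-1 0 0 0.002 0;-1 0 0 0.004 0;-1 0 0 0.006 0;-1 0 0 0.006 0;-1 0 0 0.006 0"
}}

```text
time: 24.85
position: [0.5466, 0.164, 0.042]
tool_rot: [0.807, 0.591, 0.0, 0.0]
ft_force: [-1.0, -0.2, 0.5]
grip_width: 0.0118
grip_force: 40.0
```

Contact with the floor (the weight is off the wrist). Releasing with a partial opening.

Call:
{"op": "move_arm", "data": {
  "motion": "0 0 0 0.001 0;0 0 0 0.001 0;0 0 0 0.001 0;0 0 0 0.001 0;0 0 0 0.001 0;0 0 0 0.001 0;0 0 0 0.001 0;0 0 0 0.001 0;0 0 0 0.001 0;0 0 0 0.001 0"
}}

```text
time: 25.68
position: [0.5465, 0.164, 0.0413]
tool_rot: [0.807, 0.591, 0.0, -0.0]
ft_force: [0.1, -0.6, 0.1]
grip_width: 0.0434
grip_force: 0.0
```

Call:
{"op": "move_arm", "data": {
  "motion": "0 0 0 -0.05 0;0 0 0 -0.15 0;0 0 0 -0.3 0;0 0 0 -0.5 0;0 0 0 -0.7 0;0 0 0 -0.9 0;0 0 0 -0.9 0;0 0 0 -0.9 0"
}}

```text
time: 26.35
position: [0.5482, 0.1642, 0.2251]
tool_rot: [0.807, 0.591, 0.003, 0.002]
ft_force: [0.3, 0.2, -1.0]
grip_width: 0.0436
grip_force: 0.0
```

Call:
{"op": "move_arm", "data": {
  "motion": "0 -0.2 0 0 0;0 -0.4 0 0 0;0 -0.6 0 0 0;0 -0.8 0 0 0;0 -1 0 0 0;0 -1 0 0 0;0 -1 0 0 0;0 -1 0 0 0"
}}

```text
time: 27.02
position: [0.4853, -0.0264, 0.2205]
tool_rot: [0.807, 0.59, -0.001, -0.001]
ft_force: [0.6, 0.1, -0.5]
grip_width: 0.0431
grip_force: 0.0
```

```bash
python3 look.py 9
python3 - <<'E'
from h import *
ux=np.array([.306,.952]);uy=np.array([-.952,.306]);S0=np.array([.5458,.1625])
for n in("top","side"):
    f=np.load(n+"9.npz");P=cloud(n,f["d"]);Z=P[...,2];q=(P[...,:2]-S0)@np.c_[ux,uy]*1000;J=np.dstack([q/1000,Z])
    m=(Z>.0245)&(Z<.033)&(abs(q[...,0])<76)&(abs(q[...,1])<42);print(n,"plate",rect(J,m))
    k=Z[m]*1000;a=np.c_[q[m],np.ones(m.sum())];print(" tilt",np.linalg.lstsq(a,k,rcond=None)[0].round(4))
    w=(Z>.055)&(Z<.08)&(abs(q[...,0])<50)&(abs(q[...,1])<15);print(" web",rect(J,w))
    c=(q[...,0]>95)&(q[...,0]<200)&(abs(q[...,1])<60)&(Z>.08)&(Z<.28);print(" cover",c.sum(),Z[c].max(),np.polyfit(q[c][:,0],Z[c]*1000,1))
    fl=(abs(q[...,0])<78)&(abs(q[...,1])<62)&(Z<.024)&(Z>.015);print(" floor",np.median(Z[fl]))
    p=f["p"].astype(int);b=(abs(P[...,0]-.55)<.12)&(abs(P[...,1]+.12)<.05)
    print(" bar",rect(P,b&(p[...,0]-p[...,2]>80)),rect(P,b&(p[...,0]>170)&(p[...,2]>170)&(Z<.02)&(P[...,0]>.53)))
print(robot.get_obs()["position"])
E
```

```text
top plate (array([-0.1, -0.3]), array([151. ,  83.2]), 0.15, 588, np.float64(28.5))
 tilt [ 6.00000e-04 -2.80000e-03  2.85745e+01]
 web (array([-0.3,  0.7]), array([70.4, 12.4]), 0.45, 97, np.float64(67.9))
 cover 1583 0.24754772250825674 [   2.17179868 -124.77272999]
 floor 0.02074179053475267
 bar (array([ 475.6, -126.2]), array([41.4, 16.4]), 2.18, 55, np.float64(24.2)) (array([ 618.4, -112.9]), array([61. , 28.8]), 32.41, 83, np.float64(4.2))
side plate (array([0.5, 2.8]), array([131.6,  67.6]), 0.54, 552, np.float64(27.8))
 tilt [1.90000e-03 6.30000e-03 2.80022e+01]
 web (array([1.8, 2.8]), array([69.8, 14.7]), 0.42, 140, np.float64(65.9))
 cover 548 0.24176821609477683 [   2.12457018 -122.28932646]
 floor 0.019766295846308957
 bar (array([ 497.1, -118.3]), array([87.5, 25.3]), 9.38, 130, np.float64(23.2)) (array([ 594.7, -111.1]), array([96.4, 51.2]), 14.02, 215, np.float64(3.4))
[ 0.48579659 -0.02546422  0.22080968]
```

```bash
python3 -c "
from rig import robot
print(robot.hand_in())"
```

```text
the job is handed in; nothing more can be done
None
```

The job is done and handed in at about 27 s: the cover is levered open against its back stop, the pry bar lies flat on the bench, and the bracket sits flush over both pins and is released; the tub, bell, tube and disc were never touched.

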